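# Flip the gauge plate and hold the preload plunger at its mark

### The job

On the preload fixture, swing the hinged gauge plate right over by its bar handle until it lies flat on the plunger side, its two raised pads facing up on either side of the spring plunger. Then, with the fingertips, press the plunger until the top of its head is level with the tops of the pads, never pushing it all the way to the bottom, and finish still holding it there: do not let go. Leave the four loose parts standing around the fixture where they are.

Things in the scene. Friction and masses are not known exactly. Their poses are not given: they have to be found in the camera images.
- fixture: fixed dark cast-iron base, 120 (x) by 220 (y) by 20 mm high, on a 3 mm rubber mat; origin at the centre of its underside, z up. Place and yaw vary. The gauge plate's hinge axis runs along its x axis through (0, 0, 60 mm), on two posts. The spring plunger stands upright at x = 0, y = +60 mm. Four 10 mm posts, 57 mm high, at x = +/-40, y = +/-98 mm are rests for the plate.
- leaf (a joint): angle (rad) of the gauge plate, an aluminium frame 100 mm wide and 6 mm thick, far edge 105 mm from the hinge, with a 60 mm square window. 0 = level towards the fixture's -y, pads underneath; swings up and over to pi = level towards +y, pads up, plunger head in mid-window. Starts at 0 to 0.4. Stiff hinge: the plate (0.12 kg) stays at any angle; 1 to 3 N at the bar moves it.
- leaf_bar (a point): middle of the plate's handle, a round 10 mm steel bar parallel to the hinge, 140 mm from it: in the fixture's frame y = -140 mm x cos(leaf), z = 60 mm + 140 mm x sin(leaf). Two end arms leave 60 mm clear along the bar and 30 mm between bar and plate edge, so fingers can straddle it from above; it can turn in the grip as the plate swings.
- leaf_pad (a point): centre of the outer face of one of the two steel pads, 14 by 26 mm, that stand 10 mm proud of one face of the plate at either side of the window. With the plate over, the pads face up, their tops 73 mm above the fixture's origin, 40 mm to either side (fixture x) of the plunger's axis.
- plunger (a joint): travel (m) of the spring plunger: 0 = up, 0.025 = bottomed; 0.014 = head level with the pads of the flipped plate. Its spring returns it: about 3 N to start it, 9.5 N at 0.014, 14 N at the bottom.
- plunger_top (a point): centre of the flat top of the plunger's round steel head, 40 mm across and 8 mm thick; when up, 87 mm above the fixture's origin; it moves straight down
- nut: bronze knurled nut, 34 mm across, 18 mm high, standing on the bench mat near the fixture; origin at the centre of its underside; to be left alone
- socket: satin chrome socket, 32 mm across, 36 mm high, standing on the bench mat near the fixture; origin at the centre of its underside; to be left alone
- sleeve: yellow adapter sleeve, 36 mm across, 34 mm high, standing on the bench mat near the fixture; origin at the centre of its underside; to be left alone
- stopper: teal plastic end stopper, 36 mm across, 28 mm high, standing on the bench mat near the fixture; origin at the centre of its underside; to be left alone

How it is judged:
By the outcome, as a careful person would: the job done as asked, in the order asked, and still so for the second after the job is handed in, while the arm keeps its last pose, push and grip.
It also fails if it takes over 54 s, if anything falls off the work surface, if the arm or the gripper's body presses on something with over 40 N, if the wrist force passes 120 N, or if a joint passes its speed limit or range.

### The arm

A 7-joint arm with a two-finger parallel gripper is mounted at the origin on the work surface. World frame = base frame: x ahead of the robot, y to its left, z up, the work surface at z = 0. Lengths are in m, angles in rad, forces in N, time in s.
With the tool pointing down it reaches from about 0.425 to 0.825 m from the base axis. Payload 3.6 kg.
Tool frame: the origin (TCP) lies at the very end of the fingers, on their centre line; the grasp point (between the pads) lies 19 mm behind it (env.grip_depth is the z of the grasp point in the tool frame, in m); z points along the fingers, y is the line along which they close (so a half turn about z gives the same grasp; the last joint's range is limited). The gripper opens to 85 mm and grips with 20 to 120 N. Pads are 22 mm wide; open, the fingers measure 114 mm over their backs; the gripper's body (76 mm by 85 mm) begins 54 mm behind the grasp point. The pads swing forward as they close: fully open they stand 13 mm farther back than shut.
Start: joints at [1.298, 0.615, -0.013, 1.423, 0.008, 1.103, -0.04], TCP at [0.158, -0.63, 0.231] pointing down, gripper open.
Joint ranges: [-3.12, 3.12], [-0.3, 2.06], [-1.34, 1.32], [0.26, 2.42], [-1.36, 4.5], [0.01, 1.98], [-2.84, 2.84]. Speed limits (rad/s): [2.79, 2.79, 3.14, 3.14, 3.14, 3.14, 3.14].

### API

Orientations are given as [roll, pitch, yaw] about the fixed x, y, z axes, in that order (R = Rz(yaw) Ry(pitch) Rx(roll)).
In Python, from bench import env gives the robot as it stands.
- The arm moves only by the tool drive_tool, never from a script. Its argument "commands" is a list of rows, each a list of 6 numbers: the shift along the tool's x, y, z normalised to -1 to 1, where 1 is 0.6 m, then the turn, a rotation vector about the tool's x, y, z normalised to -1 to 1, where 1 is pi rad. In form: [[x, y, z, rx, ry, rz], ...]. A call has 1 to 5 rows; each row is the pose to reach, as a shift and turn from the pose commanded when the call began, along the tool's axes at that moment, turning the shorter way round; what a row does not reach only later rows make up. A row lasts 1/8 s, in which the tool goes at most 62.5 mm and 10.7 degrees, less where a joint would pass 70% of its speed; a pose out of reach is approached as far as the arm can. A call with a number of a shift or a turn outside -1 to 1 is refused whole. A call with a gripper value outside its range is refused whole. "hand" is the closure, from -1 (fully open) to 1 (shut), set as the call begins (left out, the last holds). The fingers move at their own pace and stop on an object; the grip force is fixed at half the most. Time passes only in rows, so rows that repeat a pose let the fingers close. It gives the time, the measured TCP pose, the force, the opening and the grip force at its end, in the units of the state.
- env.state(): the state, without advancing time (a new reading comes with each control period).
- env.capture(name): name is "side" or "top"; returns a dict with "frame" (480x640x3 uint8, red, green, blue), "fovy" (degrees; the focal length in pixels is half the picture's height over the tangent of half this angle, whatever the lens; pixels are square), "cx", "cy" (the principal point, pixels), "rvec" (rotation vector, rad) and "tvec" (3), from world to camera coordinates, as OpenCV has them. Camera axes: x right, y down, z forward; pixel columns grow to the right and rows downward; lengths in m; the calibration is good to about 2 mm. A picture is of the moment at which its call begins. There is no depth.
- env.sign_off(): hands the job in; it is judged then, once.
The state is a dict: "clock": time; "joint_pos": joint angles; "qvel": joint speeds; "joint_efforts": joint torques, N m; "tcp_pos": TCP position; "ee_rot": TCP orientation; "force": force on the tool from outside, world axes, zero at the start; "wrist_torque": the same for the moment, N m; "finger_gap": finger opening in m; "gripper_force": force on a finger pad.
Only numpy, scipy, OpenCV 4.12 (cv2) and the standard library are available. Lean on these libraries where they do the work, as an engineer would, in place of code of your own. Each camera call takes 0.05 s, during which the arm holds its last target. There are 200 camera calls.

## Working session

There is one attempt and no reset: what is moved stays moved. The work goes in short steps, Python scripts to look and compute and a tool call to move; the robot and the scene stay as the last step left them, time stands still between calls to the robot, and variables do not carry over. Pictures are saved under pics/ and viewed, at most 10 in all, crops included, and the job is handed in when it is done.

Besides the shell and the picture viewer there is one more tool, called after ">>>" as name([rows], argument=value, ...), one row to a line, values as JSON. drive_tool: Moves the arm, as the interface text tells. Scaled input: -1 to 1 covers 0.6 m each way for a shift and pi rad each way for a turn. Its arguments: {"type":"object","properties":{"commands":{"type":"array"},"hand":{"type":"number"}},"required":["commands"]}

```bash
ls; mkdir -p pics; python3 - <<'E'
from bench import env
import cv2
for n in("side","top"):
    c=env.capture(n); cv2.imwrite(f"pics/{n}0.png",c["frame"][:,:,::-1]); print(n,{k:v for k,v in c.items() if k!="frame"})
    import pickle; pickle.dump(c,open(f"{n}0.pkl","wb"))
print(env.state(), env.grip_depth)
E
```

```text
pics
side {'fovy': 46.46747046040771, 'cx': 309.61674986458604, 'cy': 235.18374808158538, 'rvec': array([ 0.70626926, -2.4583946 ,  1.29381361]), 'tvec': array([0.49844843, 0.21258086, 0.71936287])}
top {'fovy': 53.55846294492557, 'cx': 316.8313075111331, 'cy': 245.37570966192476, 'rvec': array([ 2.19472945, -2.17389785,  0.13188254]), 'tvec': array([0.01732572, 0.55291244, 0.69959211])}
{'clock': 0.1, 'joint_pos': array([ 1.29852087,  0.61582715, -0.01266085,  1.42476747,  0.00809973,
        1.10340569, -0.04042118]), 'qvel': array([-0.00034378, -0.00047834, -0.00081285, -0.0027776 , -0.00151752,
        0.00099104, -0.00085033]), 'joint_efforts': array([ 6.39848186e-04, -4.70380676e+01,  2.59874649e-01, -1.71572471e+01,
        1.01190744e-02,  5.83180212e-03, -3.33424142e-07]), 'tcp_pos': array([ 0.15801417, -0.62977735,  0.2302413 ]), 'ee_rot': array([-3.13923462e+00,  4.46133806e-06,  2.45856072e-01]), 'force': array([-1.35213375,  0.57819889,  0.19412825]), 'wrist_torque': array([-0.03013762,  0.02657846, -0.02761598]), 'gripper_force': 0.0, 'finger_gap': 0.08561471469287531} -0.0187
```

View pics/side0.png

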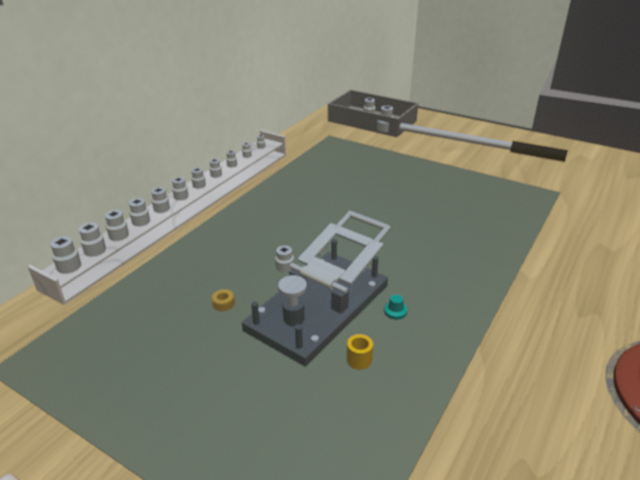

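View pics/top0.png

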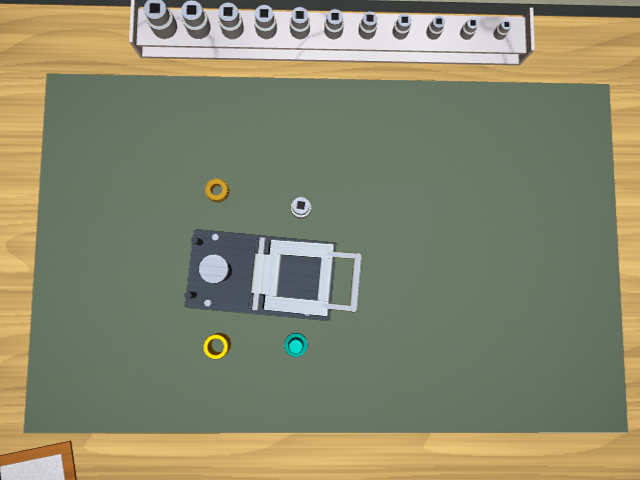

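The side view shows the plunger head at (292,286) and the bar from (349,216) to (388,238). The top view shows the head at (214,269) and the bar from (359,255) to (354,309). The plate is raised slightly.

```bash
cat > h.py <<'E'
import numpy as np, cv2
from scipy.spatial.transform import Rotation as Ro
def cam(c):
    f=240/np.tan(np.radians(c["fovy"]/2)); R=cv2.Rodrigues(c["rvec"])[0]
    return np.array([[f,0,c["cx"]],[0,f,c["cy"]],[0,0,1]]),R,np.asarray(c["tvec"])
def plane(c,p,z):
    K,R,t=cam(c); o=-R.T@t; d=R.T@np.linalg.inv(K)@[p[0],p[1],1]; return o+d*(z-o[2])/d[2]
def tri(c1,p1,c2,p2):
    P=[K@np.c_[R,t] for K,R,t in map(cam,(c1,c2))]
    X=cv2.triangulatePoints(P[0],P[1],np.array(p1,float),np.array(p2,float))[:,0]; X=X[:3]/X[3]
    return X,[np.round(proj(c,X)-p,1) for c,p in((c1,p1),(c2,p2))]
def proj(c,X):
    K,R,t=cam(c); q=K@(R@X+t); return q[:2]/q[2]
E
python3 - <<'E'
import pickle
from h import *
np.set_printoptions(precision=4,suppress=True)
s,t=[pickle.load(open(n+"0.pkl","rb")) for n in("side","top")]
# refined plunger head: bright blob
for c,(x,y) in((s,(292,286)),(t,(214,269))):
    f=c["frame"][y-25:y+25,x-25:x+25].astype(int); m=((f.min(2)>140)*255).astype(np.uint8)
    for k in cv2.findContours(m,0,1)[0]:
        if cv2.contourArea(k)>60: print(cv2.contourArea(k),cv2.fitEllipse(k)[0]+np.array([x-25,y-25]),cv2.fitEllipse(k)[1:])
print("plunger",tri(s,(292,286),t,(214,269)),plane(t,(214,269),.09),plane(s,(292,286),.09))
print("bar+",tri(s,(349,216),t,(359,255)),"bar-",tri(s,(388,238),t,(354,309)))
for p in((196,230),(336,243),(329,319),(185,307)): print("corner",plane(t,p,.023))
for n,p,z in(("nut",(217,190),.021),("socket",(301,206),.039),("sleeve",(216,346),.037),("stopper",(295,345),.031)): print(n,plane(t,p,z))
E
```

```text
338.5 [292.0468 284.0905] ((16.344310760498047, 26.498842239379883), 88.97200012207031)
190.5 [307.9152 267.6208] ((14.249385833740234, 28.650463104248047), 108.34126281738281)
603.0 [212.8701 268.4829] ((27.47602653503418, 28.037303924560547), 76.6460952758789)
plunger (array([0.5128, 0.1664, 0.0863]), [array([0.1, 0. ]), array([-0.1, -0.2])]) [0.5124 0.1655 0.09  ] [0.5103 0.1701 0.09  ]
bar+ (array([ 0.5339, -0.035 ,  0.087 ]), [array([-0.1, -0. ]), array([0. , 0.1])]) bar- (array([ 0.4583, -0.0297,  0.0725]), [array([-0.1,  0. ]), array([0.1, 0.2])])
corner [0.5746 0.2073 0.023 ]
corner [ 0.557  -0.0069  0.023 ]
corner [0.4414 0.0032 0.023 ]
corner [0.4578 0.22   0.023 ]
nut [0.6375 0.1776 0.021 ]
socket [0.6109 0.0473 0.039 ]
sleeve [0.402  0.1694 0.037 ]
stopper [0.4034 0.0539 0.031 ]
```

>>> drive_tool([
  [0.06,-0.065,0,0,0,0],
  [0.13,-0.135,0,0,0,0],
  [0.195,-0.205,0,0,0,0],
  [0.26,-0.275,0,0,0,0],
  [0.33,-0.345,0,0,0,0],
], hand=0.45)

```text
clock: 0.72
tcp_pos: [0.3003, -0.3797, 0.2311]
ee_rot: [-3.141, 0.0, 0.245]
force: [0.9, -0.9, -0.3]
finger_gap: 0.0234
gripper_force: 0.0
```

>>> drive_tool([
  [0.065,-0.07,0,0,0,0.02],
  [0.13,-0.14,0,0,0,0.04],
  [0.2,-0.21,0,0,0,0.06],
  [0.265,-0.28,0,0,0,0.08],
  [0.33,-0.345,0,0,0,0.106],
])

```text
clock: 1.35
tcp_pos: [0.4419, -0.1307, 0.2312]
ee_rot: [-3.142, 0.0, -0.089]
force: [1.4, -0.8, -0.7]
finger_gap: 0.0234
gripper_force: 0.0
```

```bash
python3 - <<'E'
from bench import env
from h import *
np.set_printoptions(precision=4,suppress=True)
s,t=env.capture("side"),env.capture("top")
cv2.imwrite("pics/s1.png",np.hstack([cv2.resize(c["frame"][y:y+150,x:x+150],(400,400),interpolation=2) for c,x,y in((s,260,170),(t,230,210))])[:,:,::-1])
st=env.state();print(st["tcp_pos"],st["ee_rot"],st["joint_pos"],st["force"])
E
```

```text
[ 0.4447 -0.125   0.2312] [-3.1374 -0.0019 -0.0747] [ 0.2827  0.3273 -0.0705  1.9425  0.0238  0.8715 -1.4449] [-0.6924 -0.6465  0.6485]
```

View pics/s1.png

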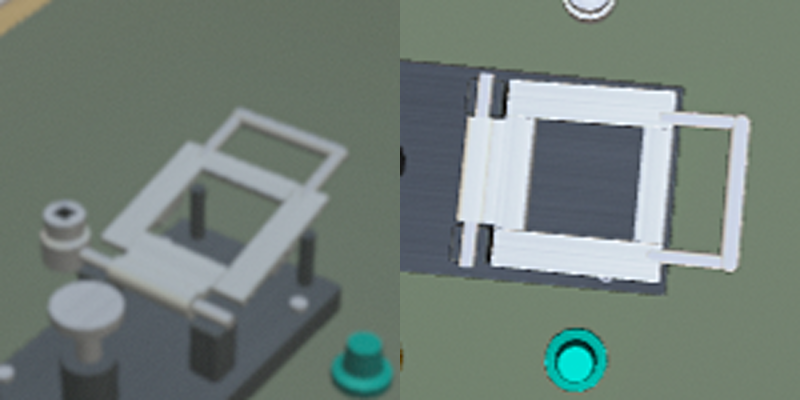

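The plate is clearly above its rest posts. The bar ends are at crop side (238,113) and (342,153), and crop top (741,121) and (731,266).

```bash
python3 - <<'E'
import pickle
from h import *
np.set_printoptions(precision=4,suppress=True)
s,t=[pickle.load(open(n+"0.pkl","rb")) for n in("side","top")]
print(tri(s,(349.3,212.4),t,(357.9,255.4)),tri(s,(388.2,227.4),t,(354.1,309.7)))
print(tri(s,(368.7,219.9),t,(356,282.6)))
o=np.array([.5077,.1059,.003]);y=np.array([.087,.996,0])
for a in(.1,.2,.25,.3,.35,.4):
    X=o+y*-.14*np.cos(a)+[0,0,.06+.14*np.sin(a)]; print(a,X,proj(s,X),proj(t,X))
E
```

```text
(array([ 0.5324, -0.0326,  0.0959]), [array([-0.2, -0. ]), array([0.1, 0.3])]) (array([ 0.4583, -0.0275,  0.0943]), [array([-0.,  0.]), array([0. , 0.1])])
(array([ 0.495 , -0.0301,  0.0949]), [array([-0.2, -0. ]), array([0.1, 0.3])])
0.1 [ 0.4956 -0.0328  0.077 ] [368.4409 228.1629] [356.69   282.6744]
0.2 [ 0.4958 -0.0308  0.0908] [368.1258 221.6721] [356.2782 282.3577]
0.25 [ 0.4959 -0.0292  0.0976] [367.7916 218.5652] [355.6834 282.1594]
0.3 [ 0.4961 -0.0273  0.1044] [367.338  215.5607] [354.8204 281.934 ]
0.35 [ 0.4963 -0.0251  0.111 ] [366.7637 212.6661] [353.6833 281.6814]
0.4 [ 0.4965 -0.0225  0.1175] [366.068  209.8892] [352.2668 281.4014]
```

>>> drive_tool([
  [0.035,-0.085,0.03,0,0,0],
  [0.075,-0.177,0.07,0,0,0],
  [0.075,-0.177,0.13,0,0,0],
  [0.075,-0.177,0.15,0,0,0],
  [0.075,-0.177,0.15,0,0,0],
])

```text
clock: 2.08
tcp_pos: [0.4948, -0.032, 0.1409]
ee_rot: [3.141, 0.002, -0.089]
force: [-0.5, 0.3, 0.3]
finger_gap: 0.0238
gripper_force: 0.0
```

>>> drive_tool([
  [0,0,0.04,0,0,0],
  [0,0,0.08,0,0,0],
  [0,0,0.108,0,0,0],
  [0,0,0.108,0,0,0],
])

```text
clock: 2.58
tcp_pos: [0.4956, -0.0319, 0.077]
ee_rot: [3.141, 0.0, -0.089]
force: [0.0, -0.3, -0.0]
finger_gap: 0.0235
gripper_force: 0.0
```

```bash
python3 - <<'E'
from bench import env
from h import *
np.set_printoptions(precision=4,suppress=True)
s,t=env.capture("side"),env.capture("top")
cv2.imwrite("pics/s2.png",np.hstack([cv2.resize(c["frame"][y:y+150,x:x+150],(400,400),interpolation=2) for c,x,y in((s,300,140),(t,250,210))])[:,:,::-1])
for _ in range(3):
    st=env.state();print(st["tcp_pos"],st["ee_rot"],st["force"])
E
```

```text
[ 0.4965 -0.0315  0.0778] [ 3.1415 -0.0026 -0.0886] [ 0.7307  0.4397 -0.4711]
[ 0.4965 -0.0315  0.0778] [ 3.1415 -0.0026 -0.0886] [ 0.7307  0.4397 -0.4711]
[ 0.4965 -0.0315  0.0778] [ 3.1415 -0.0026 -0.0886] [ 0.7307  0.4397 -0.4711]
```

View pics/s2.png

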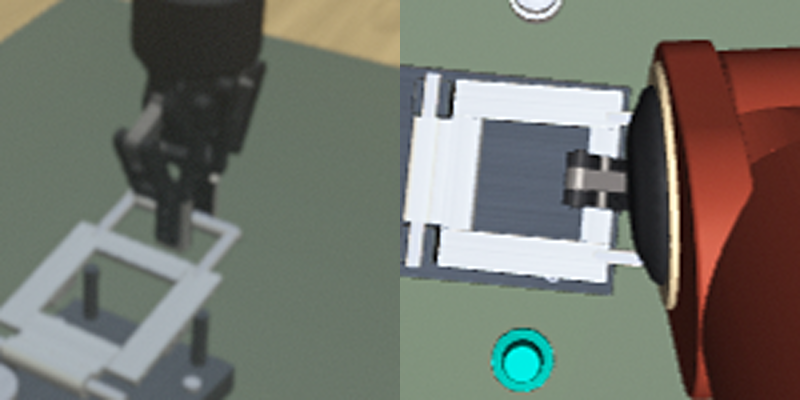

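The fingers straddle the bar at its middle, with one finger inside the frame (crop side about (175,225)). I'll close the grip now.

>>> drive_tool([
  [0,0,0,0,0,0],
  [0,0,0,0,0,0],
  [0,0,0,0,0,0],
], hand=1)

```text
clock: 3.05
tcp_pos: [0.4969, -0.0285, 0.0774]
ee_rot: [-3.139, -0.003, -0.085]
force: [1.7, 4.9, -0.5]
finger_gap: 0.0077
gripper_force: 58.4
```

```bash
python3 - <<'E'
import numpy as np
a=np.linspace(.24,np.pi,21); y=-.14*np.cos(a); z=.14*np.sin(a)
for i in range(0,20,5):
    print(a[i+5].round(3),[[0,round(-(y[k]-y[i])/.6,4),round(-(z[k]-z[i])/.6,4),0,0,0] for k in range(i+1,i+6)])
E
```

```text
0.965 [[0, np.float64(-0.0104), np.float64(-0.0322), 0, 0, 0], [0, np.float64(-0.0253), np.float64(-0.0625), 0, 0, 0], [0, np.float64(-0.0445), np.float64(-0.0904), 0, 0, 0], [0, np.float64(-0.0675), np.float64(-0.1152), 0, 0, 0], [0, np.float64(-0.0939), np.float64(-0.1364), 0, 0, 0]]
1.691 [[0, np.float64(-0.0291), np.float64(-0.0172), 0, 0, 0], [0, np.float64(-0.0604), np.float64(-0.03), 0, 0, 0], [0, np.float64(-0.0933), np.float64(-0.0381), 0, 0, 0], [0, np.float64(-0.1269), np.float64(-0.0414), 0, 0, 0], [0, np.float64(-0.1607), np.float64(-0.0398), 0, 0, 0]]
2.416 [[0, np.float64(-0.0332), np.float64(0.0065), 0, 0, 0], [0, np.float64(-0.0651), np.float64(0.0177), 0, 0, 0], [0, np.float64(-0.0951), np.float64(0.0334), 0, 0, 0], [0, np.float64(-0.1224), np.float64(0.0532), 0, 0, 0], [0, np.float64(-0.1467), np.float64(0.0769), 0, 0, 0]]
3.142 [[0, np.float64(-0.0205), np.float64(0.0269), 0, 0, 0], [0, np.float64(-0.037), np.float64(0.0564), 0, 0, 0], [0, np.float64(-0.049), np.float64(0.088), 0, 0, 0], [0, np.float64(-0.0563), np.float64(0.1211), 0, 0, 0], [0, np.float64(-0.0587), np.float64(0.1548), 0, 0, 0]]
```

>>> drive_tool([
  [0,-0.01,-0.032,0,0,0],
  [0,-0.025,-0.062,0,0,0],
  [0,-0.044,-0.09,0,0,0],
  [0,-0.067,-0.115,0,0,0],
  [0,-0.094,-0.136,0,0,0],
])

```text
clock: 3.68
tcp_pos: [0.501, 0.0207, 0.1595]
ee_rot: [3.135, -0.002, -0.09]
force: [0.2, -7.4, 5.6]
finger_gap: 0.0077
gripper_force: 58.8
```

>>> drive_tool([
  [0,-0.029,-0.018,0,0,0],
  [0,-0.06,-0.031,0,0,0],
  [0,-0.093,-0.039,0,0,0],
  [0,-0.127,-0.042,0,0,0],
  [0,-0.16,-0.041,0,0,0],
])

```text
clock: 4.3
tcp_pos: [0.5098, 0.1201, 0.1873]
ee_rot: [3.14, -0.004, -0.089]
force: [-2.3, -0.4, 9.8]
finger_gap: 0.0077
gripper_force: 64.1
```

>>> drive_tool([
  [0,-0.033,0.006,0,0,0],
  [0,-0.065,0.018,0,0,0],
  [0,-0.095,0.033,0,0,0],
  [0,-0.122,0.053,0,0,0],
  [0,-0.147,0.077,0,0,0],
])

```text
clock: 4.92
tcp_pos: [0.5176, 0.2113, 0.1386]
ee_rot: [-3.138, -0.004, -0.086]
force: [-0.6, 0.6, 5.0]
finger_gap: 0.0077
gripper_force: 68.3
```

>>> drive_tool([
  [0,-0.02,0.027,0,0,0],
  [0,-0.037,0.056,0,0,0],
  [0,-0.049,0.088,0,0,0],
  [0,-0.056,0.121,0,0,0],
  [0,-0.057,0.155,0,0,0],
])

```text
clock: 5.55
tcp_pos: [0.5207, 0.2473, 0.0435]
ee_rot: [-3.135, -0.004, -0.085]
force: [0.2, 7.7, 2.4]
finger_gap: 0.0075
gripper_force: 73.9
```

>>> drive_tool([
  [0,0,0.005,0,0,0],
  [0,0,0.005,0,0,0],
])

```text
clock: 5.8
tcp_pos: [0.5207, 0.2474, 0.0412]
ee_rot: [-3.135, -0.003, -0.085]
force: [-0.6, 6.7, 3.5]
finger_gap: 0.0076
gripper_force: 74.1
```

```bash
python3 - <<'E'
from bench import env
from h import *
s,t=env.capture("side"),env.capture("top")
cv2.imwrite("pics/s3.png",np.hstack([cv2.resize(c["frame"][y:y+150,x:x+150],(400,400),interpolation=2) for c,x,y in((s,230,210),(t,130,190))])[:,:,::-1])
E
```

```text
(no output)
```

View pics/s3.png

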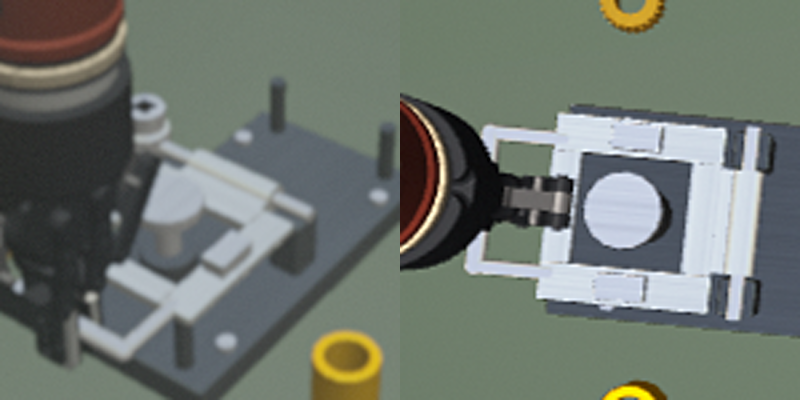

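The plate is over with its pads up and the head in mid-window (top crop (623,210)). I'll press the bar lightly to make sure it is seated.

>>> drive_tool([
  [0,0,0.008,0,0,0],
  [0,0,0.012,0,0,0],
  [0,0,0.012,0,0,0],
])

```text
clock: 6.28
tcp_pos: [0.5209, 0.2474, 0.0403]
ee_rot: [-3.135, -0.005, -0.085]
force: [-10.0, 2.3, 41.8]
finger_gap: 0.0075
gripper_force: 78.1
```

>>> drive_tool([
  [0,0,-0.014,0,0,0],
  [0,0,-0.014,0,0,0],
])

```text
clock: 6.52
tcp_pos: [0.5207, 0.2474, 0.0431]
ee_rot: [-3.135, -0.004, -0.085]
force: [1.2, 7.5, 2.2]
finger_gap: 0.0079
gripper_force: 73.9
```

>>> drive_tool([
  [0,0,0,0,0,0],
  [0,0,0,0,0,0],
  [0,0,0,0,0,0],
], hand=0.5)

```text
clock: 6.9
tcp_pos: [0.5191, 0.2418, 0.041]
ee_rot: [3.14, 0.001, -0.088]
force: [-0.5, 0.3, -1.0]
finger_gap: 0.021
gripper_force: 0.1
```

>>> drive_tool([
  [0,-0.008,0,0,0,0],
  [0,-0.008,-0.03,0,0,0],
  [0,-0.008,-0.1,0,0,0],
  [0,-0.008,-0.18,0,0,0],
  [0,0.05,-0.2,0,0,0],
])

```text
clock: 7.52
tcp_pos: [0.5188, 0.2174, 0.1667]
ee_rot: [-3.135, -0.008, -0.082]
force: [0.3, -0.7, -0.7]
finger_gap: 0.0217
gripper_force: 0.0
```

>>> drive_tool([
  [0,0.074,0.02,0,0,0],
  [0,0.074,0.04,0,0,0],
  [0,0.074,0.04,0,0,0],
  [0,0.074,0.04,0,0,0],
  [0,0.074,0.04,0,0,0],
], hand=1)

```text
clock: 8.15
tcp_pos: [0.5132, 0.1704, 0.1382]
ee_rot: [-3.141, -0.001, -0.085]
force: [-0.1, 0.5, 0.1]
finger_gap: -0.0005
gripper_force: 0.0
```

```bash
python3 - <<'E'
from bench import env
from h import *
np.set_printoptions(precision=4,suppress=True)
s,t=env.capture("side"),env.capture("top")
cv2.imwrite("pics/s4.png",np.hstack([cv2.resize(c["frame"][y:y+150,x:x+150],(400,400),interpolation=2) for c,x,y in((s,230,210),(t,130,190))])[:,:,::-1])
st=env.state();print(st["tcp_pos"],st["ee_rot"],st["force"],st["finger_gap"])
E
```

```text
[0.5132 0.1699 0.138 ] [-3.141  -0.0005 -0.0859] [ 0.0145 -0.1768 -0.4054] -0.00011483298740602005
```

View pics/s4.png

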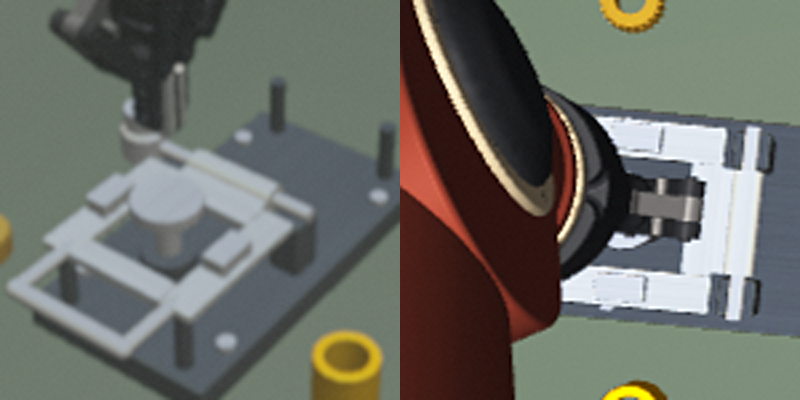

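The plate lies flat with its pads up and the fingertips are shut above the plunger. I'll descend.

>>> drive_tool([
  [0,0.003,0.03,0,0,0],
  [0,0.003,0.06,0,0,0],
  [0,0.003,0.067,0,0,0],
  [0,0.003,0.067,0,0,0],
])

```text
clock: 8.75
tcp_pos: [0.513, 0.1675, 0.0976]
ee_rot: [-3.141, 0.0, -0.087]
force: [0.3, -0.6, 0.4]
finger_gap: -0.0004
gripper_force: 0.0
```

>>> drive_tool([
  [0,0,0.004,0,0,0],
  [0,0,0.008,0,0,0],
  [0,0,0.01,0,0,0],
  [0,0,0.01,0,0,0],
])

```text
clock: 9.25
tcp_pos: [0.5128, 0.1672, 0.0915]
ee_rot: [-3.142, 0.0, -0.087]
force: [-0.0, 0.1, -0.4]
finger_gap: 0.0001
gripper_force: 0.0
```

>>> drive_tool([
  [0,0,0.002,0,0,0],
  [0,0,0.0035,0,0,0],
  [0,0,0.0035,0,0,0],
])

```text
clock: 9.62
tcp_pos: [0.513, 0.1673, 0.0897]
ee_rot: [-3.141, -0.0, -0.087]
force: [-0.4, -1.0, 3.0]
finger_gap: -0.0
gripper_force: 1.4
```

>>> drive_tool([
  [0,0,0.003,0,0,0],
  [0,0,0.0065,0,0,0],
  [0,0,0.0065,0,0,0],
])

```text
clock: 10.0
tcp_pos: [0.513, 0.1673, 0.0856]
ee_rot: [-3.141, -0.0, -0.087]
force: [-0.2, 0.8, 5.4]
finger_gap: -0.0001
gripper_force: 2.3
```

>>> drive_tool([
  [0,0,0.003,0,0,0],
  [0,0,0.007,0,0,0],
  [0,0,0.007,0,0,0],
])

```text
clock: 10.38
tcp_pos: [0.513, 0.1672, 0.0816]
ee_rot: [-3.141, -0.0, -0.087]
force: [-1.2, -0.9, 6.2]
finger_gap: -0.0
gripper_force: 3.2
```

>>> drive_tool([
  [0,0,0.004,0,0,0],
  [0,0,0.008,0,0,0],
  [0,0,0.0095,0,0,0],
  [0,0,0.0095,0,0,0],
  [0,0,0.0095,0,0,0],
])

```text
clock: 11.0
tcp_pos: [0.513, 0.1673, 0.0764]
ee_rot: [-3.141, -0.0, -0.087]
force: [-0.9, -0.7, 9.0]
finger_gap: 0.0001
gripper_force: 4.4
```

```bash
python3 - <<'E'
from bench import env
from h import *
np.set_printoptions(precision=4,suppress=True)
r=[]
for i in range(12):
    s=env.capture("side"); st=env.state(); r.append([*st["tcp_pos"],*st["force"]])
print(np.mean(r,0),np.std(r,0))
cv2.imwrite("pics/s5.png",cv2.resize(s["frame"][235:335,240:360],(720,600),interpolation=2)[:,:,::-1])
E
```

```text
[ 0.513   0.1673  0.0764 -1.9148 -0.6183  8.8567] [0.     0.     0.     0.4708 0.3715 0.546 ]
```

View pics/s5.png

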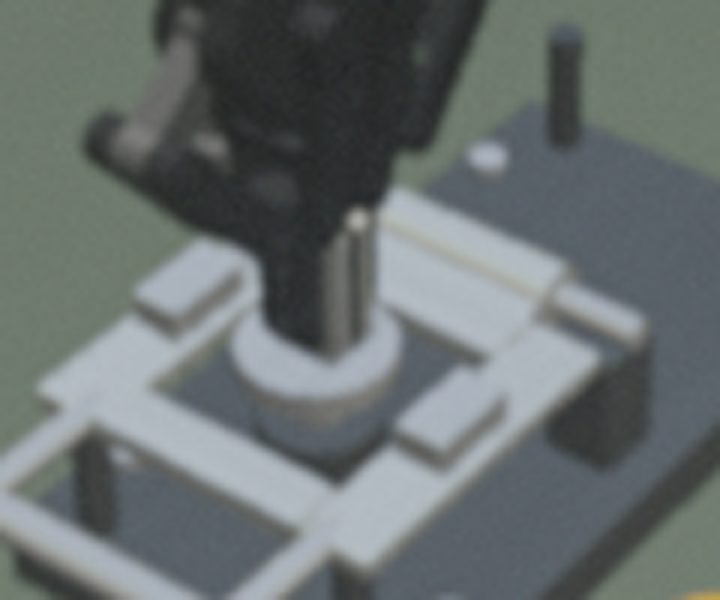

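The head's centre (about (316,347)) matches the midpoint of the two pad tops, (190,283) and (450,412), so it is level to within about a millimetre. One last small trim of 0.4 mm remains.

>>> drive_tool([
  [0,0,0.0007,0,0,0],
  [0,0,0.0007,0,0,0],
  [0,0,0.0007,0,0,0],
])

```text
clock: 11.98
tcp_pos: [0.513, 0.1673, 0.076]
ee_rot: [-3.141, -0.0, -0.087]
force: [-1.4, -1.9, 8.3]
finger_gap: -0.0
gripper_force: 4.5
```

```bash
python3 - <<'E'
from bench import env
st=env.state();print(st["tcp_pos"],st["force"])
if abs(st["tcp_pos"][2]-.076)<.0008: print(env.sign_off())
E
```

```text
[0.51298354 0.16727553 0.07603668] [-1.38280979 -1.86801297  8.2714422 ]
the job is handed in; nothing more can be done
None
```

The job is handed in at 12 s: the gauge plate lies flat on the plunger side, pads up, and the shut fingertips are still holding the plunger head level with the pads (14 mm down, to within about a millimetre); the wrist read 41.8 N for a moment while I pressed the gripped bar to seat the plate, a load taken through the fingers rather than the gripper's body.

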